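# Hold a blow pin's tip under the bench magnifier

### The arm

A 7-joint arm with a two-finger parallel gripper is mounted at the origin on the work surface. World frame = base frame: x ahead of the robot, y to its left, z up, the work surface at z = 0. Lengths are in m, angles in rad, forces in N, time in s.
With the tool pointing down it reaches from about 0.35 to 0.9 m from the base axis. Payload 8.1 kg.
Tool frame: the origin (TCP) lies on the centre line of the jaws, within the pads' length; the fingertips stand 22 mm ahead of it and the grasp point (between the pads) lies 3 mm ahead of it; z points along the fingers, y is the line along which they close (so a half turn about z gives the same grasp; the last joint's range is limited). The gripper opens to 92 mm and grips with 3 to 60 N. Pads are 19 mm wide; open, the fingers measure 130 mm over their backs; the gripper's body (75 mm by 190 mm) begins 47 mm behind the grasp point.
Start: joints at [1.16, 0.434, 0.025, 1.573, -0.012, 1.134, -0.075], TCP at [0.189, -0.596, 0.249] pointing down, gripper open.
Joint ranges: [-2.62, 2.62], [-0.44, 2.09], [-1.27, 1.32], [0.08, 2.57], [-1.32, 4.46], [0.12, 2], [-2.74, 2.74]. Speed limits (rad/s): [2.22, 2.22, 3.01, 3.01, 3.14, 3.14, 3.14].

### API

Orientations are given as [roll, pitch, yaw] about the fixed x, y, z axes, in that order (R = Rz(yaw) Ry(pitch) Rx(roll)).
In Python, from station import arm, imaging gives the robot as it stands.
- The arm moves only by the tool play_rows, never from a script. Its argument "moves" is a list that holds one entry, the list of rows, each a list of 4 numbers: the shift along the tool's x, y, z in mm, then the turn about the tool's z in degrees. A call has 1 to 20 rows; each row shifts and turns the commanded pose from where the row before left it, along the tool's axes as they then stand; what a row does not reach is not made up. A row lasts 1/8 s, in which the tool goes at most 62.5 mm and 10.7 degrees, less where a joint would pass 70% of its speed; a pose out of reach is approached as far as the arm can. A call with a gripper value outside its range is refused whole. "grip" is the opening, from 0 (shut) to 1 (fully open), set as the call begins (left out, the last holds). The fingers move at their own pace and stop on an object; "newtons" is the grip in N (left out, the last holds). Time passes only in rows, so rows that do not move let the fingers close. It gives the time, the measured TCP pose, the force, the opening and the grip force at its end, in the units of the state.
- arm.get_state(): the state, without advancing time (a new reading comes with each control period).
- imaging.camera(name): name is "scene" or "top"; returns a dict with "image" (384x512x3 uint8, red, green, blue), "depth" (384x512 float32, m along the optical axis (not along the pixel's ray), 0 where there is no reading), "fx", "fy", "cx", "cy" (pixels), "R" (3x3) and "t" (3): a world point X has camera coordinates R X + t. Camera axes: x right, y down, z forward; pixel columns grow to the right and rows downward; lengths in m; the calibration is good to about 2 mm. A picture is of the moment at which its call begins.
- arm.sign_off(): hands the job in; it is judged then, once.
The state is a dict: "time": time; "joint_positions": joint angles; "qvel": joint speeds; "effort": joint torques, N m; "tool_pos": TCP position; "orientation": TCP orientation; "wrist_force": force on the tool from outside, world axes, zero at the start; "moment": the same for the moment, N m; "gripper_width": opening from 0.0 (shut) to 1.0 (fully open); "grasp_force": force on a finger pad.
Only numpy, scipy, OpenCV 4.12 (cv2) and the standard library are available. Lean on these libraries where they do the work, as an engineer would, in place of code of your own. Each camera call takes 0.05 s, during which the arm holds its last target. There are 200 camera calls.

### The job

Pull the blow pin with the one broad flange out of the leaning rack, turn it level and hold its tapered tip up in the air for inspection, centred under the lens of the bench magnifier and about 10 cm below it. Touch the magnifier with nothing, leave the other two pins seated in the rack, and finish still holding the pin there, level and still: do not put it down.

Things in the scene. Friction and masses are not known exactly. Their poses are not given: they have to be found in the camera images.
- flanged_pin: The pin to take: steel, 160 mm long, 0.15-0.3 kg. Along its axis from the tip: taper and 12 mm shaft 0-75 mm, one broad flange 60 mm across 75-82 mm, round grip 18 mm across 82-160 mm (take it near 120; balances near 102). Seated in any of the rack's three holes, flange on the block, leaning 45 degrees (2 of play). Origin: centre of the tip; +z along the axis to the grip end.
- plain_pin: Another steel pin in the rack, to be left: same length, shaft and grip, but a single narrow collar 25 mm across. Origin at the tip, +z to the grip end.
- ringed_pin: Another steel pin in the rack, to be left: same length, shaft and grip, but two narrow collars 25 mm across, at 75-82 and 90-95 mm. Origin at the tip, +z to the grip end.
- rack: Fixed tilted wooden block on a 150 x 270 mm base. Origin: centre of underside, z up. Three holes 14 mm wide, 80 deep, at y = -85, 0, 85 mm, leaning 45 degrees up and to its -x side (roughly towards the robot); mouths at x -23, z 83. A seated pin's tip is at x 30, z 31, its grip end at z 150; it must be drawn 75 mm along its axis to come free.
- magnifier: Fixed bench magnifier. Origin on the bench below the lens centre, z up. Level white frame 152 mm in diameter round a clear lens, 291 to 309 mm above the bench; its arm runs to its +x side (roughly away from the robot) to a post 190 mm off, on a grey foot 130 x 170 x 22 mm. Free air under the lens.
- lens (a point): Centre of the magnifier's lens, 300 mm above the bench; the lens looks straight down.
Things that resemble listed ones, but are neither listed nor needed, are in the scene too. What is shaped like the ringed_pin but purple is not meant.

How it is judged:
On the way:
1. the flanged pin is drawn clear of the rack, held by the fingers alone (height (world z) of flanged_pin above 0.1 m and contact force between flanged_pin and the fingers above 1 N and contact force between flanged_pin and rack below 0.1 N), for 0.2 s.
At the end, for the whole second after the job is handed in: The flanged pin is held by the fingers alone, level within 12 degrees and still, its tip within 30 mm of the lens axis horizontally and 50 to 160 mm below the lens centre (140 to 250 mm above the bench); the other two pins are still seated in the rack (tips within 15 mm of where they were) (angle between flanged_pin's own z axis and vertical between 1.361 and 1.781 rad and horizontal distance between flanged_pin and lens below 0.03 m and z of flanged_pin in the frame of magnifier between 0.14 and 0.25 m and contact force between flanged_pin and the fingers above 1 N and contact force between flanged_pin and rack below 0.1 N and contact force between flanged_pin and magnifier below 0.1 N and contact force between flanged_pin and plain_pin below 0.1 N and contact force between flanged_pin and ringed_pin below 0.1 N and linear speed of flanged_pin below 0.03 m/s and angular speed of flanged_pin below 0.2 rad/s and distance of each of plain_pin, ringed_pin from where it was at the start of the episode below 0.015 m); the arm keeps its last pose, push and grip.
It fails at once if the magnifier is touched or struck (contact force between magnifier and anything else above 1 N).
It fails at once if another pin is pulled out of the rack (distance of any of plain_pin, ringed_pin from where it was at the start of the episode above 0.03 m).
It also fails if it takes over 42 s, if anything falls off the work surface, if the arm or the gripper's body presses on something with over 40 N, if the wrist force passes 120 N, or if a joint passes its speed limit or range.

## Working session

There is one attempt and no reset: what is moved stays moved. The work goes in short steps, Python scripts to look and compute and a tool call to move; the robot and the scene stay as the last step left them, time stands still between calls to the robot, and variables do not carry over. Pictures are saved under pics/ and viewed, at most 10 in all, crops included, and the job is handed in when it is done.

Besides the shell and the picture viewer there is one more tool, called after ">>>" as name([rows], argument=value, ...), one row to a line, values as JSON. play_rows: Moves the arm, as the interface text tells. Its arguments: {"type":"object","properties":{"moves":{"type":"array","items":{"type":"array","items":{"type":"array","items":{"type":"number"}}}},"grip":{"type":"number"},"newtons":{"type":"number"}},"required":["moves"]}

```bash
mkdir -p pics; ls
python3 - <<'E'
from station import arm, imaging
import numpy as np, cv2, pickle
print(arm.get_state())
for n in("scene","top"):
    c=imaging.camera(n); pickle.dump(c,open(n+".pkl","wb")); cv2.imwrite(f"pics/{n}0.png",cv2.cvtColor(c["image"],cv2.COLOR_RGB2BGR))
    print(n,c["fx"],c["cx"],c["cy"],c["R"],c["t"],(-c["R"].T@c["t"]))
E
```

```text
pics
{'time': 0.0, 'joint_positions': array([ 1.16042958,  0.43523173,  0.02493393,  1.57411839, -0.01159883,
        1.13398026, -0.07508334]), 'qvel': array([ 0.00095846,  0.00200079,  0.0024506 , -0.0006688 , -0.00033232,
       -0.00092359,  0.0012364 ]), 'effort': array([ 5.41880872e-04, -6.67853165e+01,  9.84983481e-01, -3.14457715e+01,
       -6.07379386e-02,  4.32807428e-02,  1.48941836e-04]), 'tool_pos': array([ 0.1891537 , -0.59518074,  0.24793082]), 'orientation': array([-3.14000491e+00,  1.29362365e-04,  3.07749384e-01]), 'wrist_force': array([0.25488933, 0.04793227, 1.06044184]), 'moment': array([-0.03150975, -0.04827845,  0.05569109]), 'grasp_force': 0.0, 'gripper_width': 1.000789465842773}
scene 356.38694731695693 251.66251140156092 191.93640465120689 [[ 0.41689162  0.90887003 -0.01251612]
 [ 0.70959093 -0.33402754 -0.62040818]
 [-0.56805113  0.24976164 -0.78417921]] [-0.307297   -0.41166069  1.34453966] [ 1.18398752 -0.19402741  0.79511621]
top 393.18941558098317 256.15510460246094 195.37364662973576 [[ 2.33594237e-02 -9.99719611e-01  3.87765729e-03]
 [-9.92196137e-01 -2.36584734e-02 -1.22421822e-01]
 [ 1.22479236e-01 -9.87693364e-04 -9.92470585e-01]] [-0.03041369  0.74580708  1.14438211] [ 0.6005343  -0.01163021  1.22718657]
```

View pics/scene0.png

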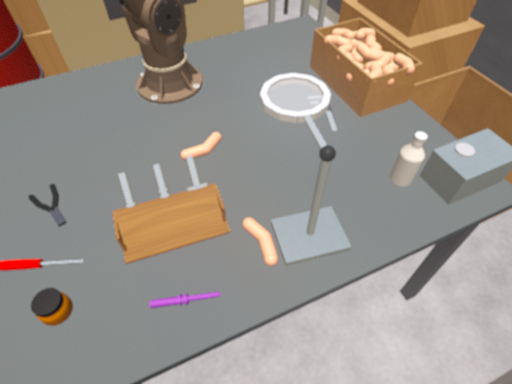

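View pics/top0.png

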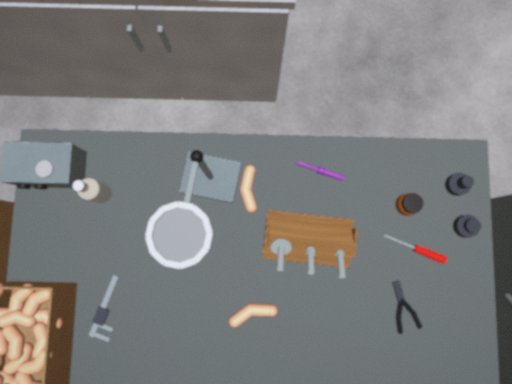

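Top view: the rack is at (310,238) with three pins in it, at (281,255), (311,260) and (341,263). The magnifier ring is at (179,235), and a purple decoy lies on the bench at (320,170). The candidates are those three pins and the purple one. The pin at (281,255) looks broad-flanged, so I'll check it in a close crop and measure.

```bash
cat > h.py <<'E'
import numpy as np, pickle
def cloud(c):
    d=c["depth"].astype(float); v,u=np.mgrid[:d.shape[0],:d.shape[1]]
    P=np.stack([(u-c["cx"])/c["fx"]*d,(v-c["cy"])/c["fy"]*d,d],-1)
    W=(P-c["t"])@c["R"]; W[d<=0]=np.nan; return W
E
python3 - <<'E'
from h import *; import cv2
t=pickle.load(open("top.pkl","rb")); s=pickle.load(open("scene.pkl","rb"))
a=cv2.resize(t["image"][195:290,250:370],None,fx=5,fy=5,interpolation=cv2.INTER_CUBIC)
b=cv2.resize(s["image"][145:265,105:240],None,fx=4,fy=4,interpolation=cv2.INTER_CUBIC)
cv2.imwrite("pics/c1.png",cv2.cvtColor(a,cv2.COLOR_RGB2BGR)); cv2.imwrite("pics/c2.png",cv2.cvtColor(b,cv2.COLOR_RGB2BGR))
W=cloud(t)
# magnifier ring
r=W[190:285,130:225].reshape(-1,3); r=r[(r[:,2]>.28)&(r[:,2]<.33)]
im=t["image"][190:285,130:225].reshape(-1,3).min(1); 
rr=W[190:285,130:225].reshape(-1,3); m=(im>190)&(rr[:,2]>.28)&(rr[:,2]<.33); q=rr[m]
print("ring",len(q),q.min(0),q.max(0),np.median(q,0)); print("circ",cv2.minEnclosingCircle(q[:,:2].astype(np.float32)))
x=q[:,:2]; A=np.c_[2*x,np.ones(len(x))]; sol=np.linalg.lstsq(A,(x**2).sum(1),rcond=None)[0]; print("fit",sol,np.sqrt(sol[2]+sol[0]**2+sol[1]**2))
np.set_printoptions(precision=3,suppress=True)
for v in (238,243,247,250,255,260,265,268,271,275):
    print(v,[ (u,W[v,u]) for u in (272,281,290,311,341)])
# rack outline
R=t["image"].astype(int); m=(R[...,0]-R[...,2]>50); m[:205]=0;m[275:]=0;m[:,:258]=0;m[:,365:]=0
k=m&(W[...,2]>.005)
for z0,z1 in((0.005,.03),(.03,.06),(.06,.09),(.09,.13)):
    p=W[k&(W[...,2]>=z0)&(W[...,2]<z1)]; 
    if len(p)>5: print(z0,len(p),cv2.minAreaRect(p[:,:2].astype(np.float32)))
E
```

```text
ring 1215 [0.54131737 0.09002875 0.29840166] [0.69446544 0.24218185 0.31333296] [0.6161103  0.16103547 0.30761425]
circ ((0.6189555525779724, 0.16610249876976013), 0.07776708155870438)
fit [ 0.61857766  0.16607858 -0.40541454] 0.06932438338093505
238 [(272, array([ 0.618, -0.061,  0.088])), (281, array([ 0.619, -0.087,  0.087])), (290, array([ 0.62 , -0.113,  0.088])), (311, array([ 0.621, -0.175,  0.076])), (341, array([ 0.624, -0.265,  0.067]))]
243 [(272, array([ 0.604, -0.061,  0.092])), (281, array([ 0.605, -0.086,  0.104])), (290, array([ 0.605, -0.112,  0.099])), (311, array([ 0.607, -0.174,  0.089])), (341, array([ 0.609, -0.261,  0.083]))]
247 [(272, array([ 0.593, -0.062,  0.085])), (281, array([ 0.593, -0.087,  0.099])), (290, array([ 0.594, -0.113,  0.09 ])), (311, array([ 0.595, -0.173,  0.092])), (341, array([ 0.597, -0.259,  0.095]))]
250 [(272, array([ 0.584, -0.063,  0.073])), (281, array([ 0.585, -0.087,  0.106])), (290, array([ 0.585, -0.114,  0.085])), (311, array([ 0.587, -0.173,  0.096])), (341, array([ 0.589, -0.26 ,  0.091]))]
255 [(272, array([ 0.568, -0.066,
[... 961 characters left out ...]
ay([ 0.533, -0.249,  0.138]))]
275 [(272, array([ 0.507, -0.067,  0.001])), (281, array([ 0.508, -0.095, -0.   ])), (290, array([ 0.508, -0.123, -0.005])), (311, array([ 0.51 , -0.187, -0.001])), (341, array([ 0.522, -0.248,  0.143]))]
0.005 1364 ((0.6217136383056641, -0.17510056495666504), (0.26791468262672424, 0.148100346326828), 84.90833282470703)
0.03 685 ((0.649422824382782, -0.1697697788476944), (0.07036960870027542, 0.26923874020576477), 5.80076265335083)
0.06 1331 ((0.6213213801383972, -0.1746036857366562), (0.26584047079086304, 0.08763758838176727), 84.51536560058594)
0.09 225 ((0.6042190194129944, -0.17303147912025452), (0.24762289226055145, 0.01869126781821251), 84.73151397705078)
```

View pics/c1.png

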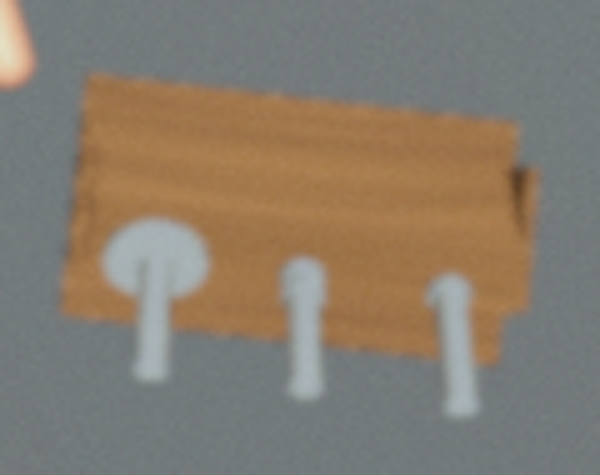

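View pics/c2.png

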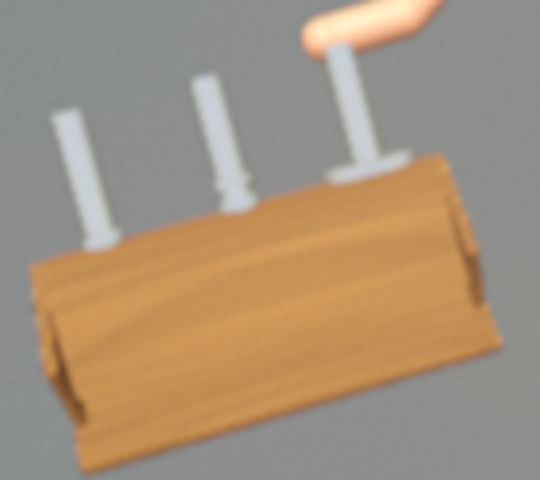

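The crops confirm it: the target is the pin at top (281,255), with the broad disc. The middle one (311,260) has two collars and the right one (341,263) has a single collar. Next I'll refine the rack/pin pose by comparing a projected model with both images.

```bash
cat >> h.py <<'E'
def proj(c,X):
    p=np.atleast_2d(X)@c["R"].T+c["t"]; return p[:,:2]/p[:,2:]*c["fx"]+[c["cx"],c["cy"]]
E
python3 - <<'E'
from h import *; import cv2
from scipy.spatial.transform import Rotation as Ro
np.set_printoptions(precision=1,suppress=True)
cs={n:pickle.load(open(n+".pkl","rb")) for n in("scene","top")}
def pin(y,a): a=a/1000; return np.array([30-a*1000*.7071,y,31+a*1000*.7071])/1000
o=np.array([.6217,-.175,0]); Rm=Ro.from_euler('z',-5.3,degrees=True).as_matrix()
T=lambda p: np.asarray(p)@Rm.T+o
for n,(r0,r1,c0,c1,k) in {"top":(195,290,250,370,5),"scene":(145,265,105,240,4)}.items():
    c=cs[n]; im=cv2.resize(c["image"][r0:r1,c0:c1],None,fx=k,fy=k,interpolation=cv2.INTER_CUBIC)[...,::-1].copy()
    f=lambda P:[tuple(map(int,(q-[c0,r0]+.5)*k)) for q in proj(c,P)]
    for y in(-85,0,85):
        e=f(T([pin(y,82),pin(y,160)])); cv2.line(im,e[0],e[1],(0,0,255),1)
    b=f(T(np.array([[-75,-135,0],[75,-135,0],[75,135,0],[-75,135,0]])/1000)); cv2.polylines(im,[np.array(b)],True,(255,0,0),1)
    th=np.linspace(0,2*np.pi,40); C=pin(85,82); d=np.array([[.7071,0,.7071],[0,1,0]])*.03
    cv2.polylines(im,[np.array(f(T(C+np.c_[np.cos(th),np.sin(th)]@d)))],True,(0,255,0),1)
    cv2.imwrite(f"pics/ov_{n}.png",im)
a,b=[cv2.imread(f"pics/ov_{n}.png") for n in("top","scene")]
h=max(a.shape[0],b.shape[0]); 
out=np.hstack([cv2.copyMakeBorder(x,0,h-x.shape[0],0,0,0) for x in(a,b)]); cv2.imwrite("pics/ov.png",cv2.resize(out,None,fx=.7,fy=.7))
print(out.shape)
E
```

```text
(480, 1140, 3)
```

View pics/ov.png

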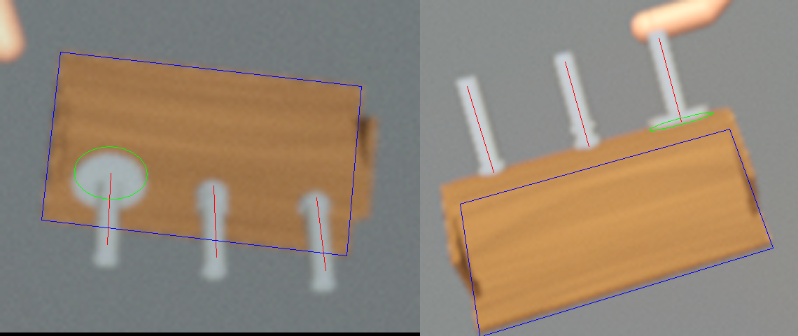

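The model sits about 10 mm too far in +x: the red lines are shifted up in the top view. I'll fit the rack pose to the pin silhouettes in both views.

```bash
cat > fit.py <<'E'
from h import *; import cv2
from scipy.spatial.transform import Rotation as Ro
from scipy.optimize import minimize
np.set_printoptions(precision=4,suppress=True)
cs={n:pickle.load(open(n+".pkl","rb")) for n in("scene","top")}
box={"top":(200,285,262,360),"scene":(148,215,112,215)}
th=np.linspace(0,2*np.pi,24,endpoint=False); ring=np.c_[np.cos(th),np.sin(th)]
K=6
def cyl(y,a0,a1,r,lean):
    ax=np.array([-np.cos(lean),0,np.sin(lean)]); e=np.array([[np.sin(lean),0,np.cos(lean)],[0,1,0]])
    m=np.array([-.023,y,.083]); return np.vstack([m+ax*(a-.075)+ring@e*r for a in(a0,a1)])
parts=[[(85,.082,.160,9),(85,.075,.082,30)],[(0,.082,.16,9),(0,.075,.082,12.5),(0,.09,.095,12.5)],[(-85,.082,.16,9),(-85,.075,.082,12.5)]]
obs={}
for n,(r0,r1,c0,c1) in box.items():
    im=cs[n]["image"][r0:r1,c0:c1].astype(float); hsv=im.max(2)-im.min(2)
    obs[n]=((im.min(2)>140)&(hsv<45)).astype(float); print(n,obs[n].sum())
def cost(p,show=False):
    x,y,yaw,ln,dz=p; Rm=Ro.from_euler('z',yaw,degrees=True).as_matrix(); o=np.array([x,y,dz]); J=0
    for n,(r0,r1,c0,c1) in box.items():
        M=np.zeros(((r1-r0)*K,(c1-c0)*K),np.uint8)
        for P in parts:
            for(yy,a0,a1,r) in P:
                q=(proj(cs[n],cyl(yy/1000,a0,a1,r/1000,np.radians(ln))@Rm.T+o)-[c0,r0]+.5)*K
                cv2.fillConvexPoly(M,cv2.convexHull(q.astype(np.float32)).astype(np.int32),1)
        M=cv2.resize(M.astype(np.float32),(c1-c0,r1-r0),interpolation=cv2.INTER_AREA)
        J+=np.abs(M-obs[n]).sum()
        if show: print(n,M.sum(),np.abs(M-obs[n]).sum())
    return J+2*abs(ln-45)+ (dz*1000)**2*.3
best=None
for x0 in(.61,.62):
    s=np.array([x0,-.175,-5.5,45,0]); S=np.vstack([s]+[s+d for d in np.diag([.006,.006,2,1,.003])])
    r=minimize(cost,s,method="Nelder-Mead",options=dict(initial_simplex=S,maxiter=500)); print(r.fun,r.x); best=r if best is None or r.fun<best.fun else best
cost(best.x,True); x,y,yaw,ln,dz=best.x; Rm=Ro.from_euler('z',yaw,degrees=True).as_matrix()
for a in(0,.075,.12,.13,.16):
    l=np.radians(ln);print(a,Rm@(np.array([-.023,.085,.083])+np.array([-np.cos(l),0,np.sin(l)])*(a-.075))+[x,y,dz])
E
python3 fit.py
```

```text
top 668.0
scene 2341.0
1620.7242015775373 [ 0.6109 -0.1743 -5.3148 45.4438  0.001 ]
1622.2949092991862 [ 0.6112 -0.1746 -5.4412 45.2927  0.0032]
top 777.2223 125.3888894803822
scene 887.69446 1494.1388879101723
0 [ 0.6482 -0.0924  0.0306]
0.075 [ 0.5959 -0.0875  0.084 ]
0.12 [ 0.5644 -0.0846  0.1161]
0.13 [ 0.5574 -0.0839  0.1232]
0.16 [ 0.5365 -0.082   0.1446]
```

```bash
sed -i 's/im.min(2)>140/im.min(2)>(140 if n=="top" else 168)/' fit.py; python3 fit.py
```

```text
top 668.0
scene 734.0
280.8195288830604 [ 0.611  -0.1746 -5.2755 44.9843  0.0005]
287.1529730654585 [ 0.611  -0.1745 -5.0618 45.3654  0.0007]
top 778.1666 127.66666726209223
scene 874.3334 153.05555635131896
0 [ 0.6488 -0.0928  0.0304]
0.075 [ 0.5959 -0.0879  0.0835]
0.12 [ 0.5642 -0.085   0.1153]
0.13 [ 0.5572 -0.0843  0.1223]
0.16 [ 0.5361 -0.0824  0.1436]
```

Run:
```python
from h import *; import cv2
from scipy.optimize import least_squares
cs={n:pickle.load(open(n+".pkl","rb")) for n in("scene","top")}
obs={}
for n,(r0,r1,c0,c1),th in(("scene",(65,130,250,340),200),("top",(190,285,135,225),200)):
    im=cs[n]["image"][r0:r1,c0:c1].min(2); m=(im>th).astype(np.uint8)
    cn,_=cv2.findContours(m,cv2.RETR_EXTERNAL,cv2.CHAIN_APPROX_NONE); k=max(cn,key=cv2.contourArea)
    e=cv2.fitEllipse(cv2.convexHull(k)); print(n,e[0][0]+c0,e[0][1]+r0,e[1]); obs[n]=np.array(e[0])+[c0,r0]
    print(proj(cs[n],[.6186,.166,.300]))
f=lambda X:np.concatenate([(proj(cs[n],X)[0]-obs[n]) for n in obs])
r=least_squares(f,[.61,.16,.3]); print(r.x,r.fun)
```

```text
scene 298.6112937927246 99.49288558959961 (52.48793411254883, 76.1031265258789)
[[295.22600655  96.4010737 ]]
top 178.4342918395996 234.56575393676758 (64.669677734375, 66.3612289428711)
[[179.09247034 234.33294201]]
[0.61949799 0.17217306 0.28978943] [-1.17753337  0.14097853 -1.10581137 -0.57074212]
```

>>> play_rows([
  [[0, 0, 0, 10], [0, 0, 0, 10], [0, 0, 0, 2.9], [23, -38.7, 0, 0], [23, -38.7, 0, 0], [23, -38.7, 0, 0], [23, -38.7, 0, 0], [23, -38.7, 0, 0], [23, -38.7, 0, 0], [23, -38.7, 0, 0], [23, -38.7, 0, 0], [23, -38.7, 0, 0], [23, -38.7, 0, 0], [23, -38.7, 0, 0], [23, -38.7, 0, 0], [23, -38.7, 0, 0], [23, -38.7, 0, 0], [0, 0, 0, 0], [0, 0, 0, 0]],
], grip=0.65, newtons=50)

```text
time: 2.48
tool_pos: [0.5592, -0.0863, 0.2483]
orientation: [3.141, 0.001, -0.092]
wrist_force: [-0.5, 1.4, 0.3]
gripper_width: 0.651
grasp_force: 0.0
```

>>> play_rows([
  [[0.5, -0.5, 28, 0], [0.5, -0.5, 28, 0], [0.5, -0.5, 28, 0], [0, 0, 22, 0], [0, 0, 14, 0], [0, 0, 6, 0], [0, 0, 0, 0], [0, 0, 0, 0]],
])

```text
time: 3.48
tool_pos: [0.5619, -0.0845, 0.1235]
orientation: [3.142, -0.001, -0.092]
wrist_force: [-0.4, 0.5, 0.4]
gripper_width: 0.648
grasp_force: 0.0
```

>>> play_rows([
  [[0, 0, 0, 0], [0, 0, 0, 0], [0, 0, 0, 0], [0, 0, 0, 0], [0, 0, 0, 0], [0, 0, 0, 0]],
], grip=0, newtons=50)

```text
time: 4.22
tool_pos: [0.5614, -0.0843, 0.1227]
orientation: [-3.142, -0.0, -0.092]
wrist_force: [-0.8, -0.1, -0.3]
gripper_width: 0.186
grasp_force: 50.0
```

>>> play_rows([
  [[-4, 0, -4, 0], [-6, 0, -6, 0], [-8, 0, -8, 0], [-8, 0, -8, 0], [-8, 0, -8, 0], [-8, 0, -8, 0], [-8, 0, -8, 0], [-8, 0, -8, 0], [-8, 0, -8, 0], [-8, 0, -8, 0], [-8, 0, -8, 0], [-8, 0, -8, 0], [-5, 0, -20, 0], [0, 0, -20, 0], [0, 0, 0, 0], [0, 0, 0, 0]],
])

```text
time: 6.22
tool_pos: [0.4663, -0.0756, 0.2521]
orientation: [3.142, 0.001, -0.092]
wrist_force: [0.3, 0.7, -2.6]
gripper_width: 0.184
grasp_force: 50.0
```

Run:
```python
from station import arm, imaging
import cv2,numpy as np
o=[]
for n in("scene","top"):
    c=imaging.camera(n); im=c["image"][...,::-1]; o.append(cv2.resize(im[100:300,60:320] if n=="scene" else im[180:380,180:440],None,fx=1.5,fy=1.5))
cv2.imwrite("pics/lift.png",np.hstack(o))
```

```text
(no output)
```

View pics/lift.png

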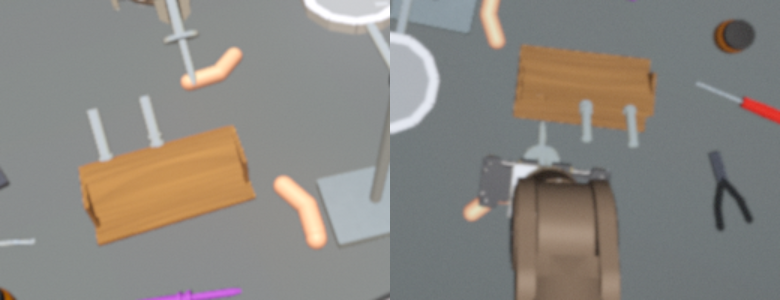

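>>> play_rows([
  [[-8.6, 28, 0, 0], [-8.6, 28, 0, 0], [-8.6, 28, 0, 0], [-8.6, 28, 0, 0], [-8.6, 28, 0, 0], [0, 0, 30, 0], [0, 0, 35, 0], [0, 0, 35, 0], [0, 0, 30, 0], [0, 0, 15, 0], [0, 0, 5, 0], [0, 0, 0, 0], [0, 0, 0, 0]],
], newtons=35)

```text
time: 7.95
tool_pos: [0.4115, -0.2112, 0.1033]
orientation: [3.141, -0.001, -0.092]
wrist_force: [-0.6, -0.1, -1.7]
gripper_width: 0.186
grasp_force: 35.0
```

Run:
```python
from station import arm, imaging
import cv2,numpy as np
o=[]
for n in("scene","top"):
    c=imaging.camera(n); im=c["image"][...,::-1]; o.append(cv2.resize(im[60:260,40:240] if n=="scene" else im[200:384,250:440],(390,390)))
cv2.imwrite("pics/low.png",np.hstack(o))
```

```text
(no output)
```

View pics/low.png

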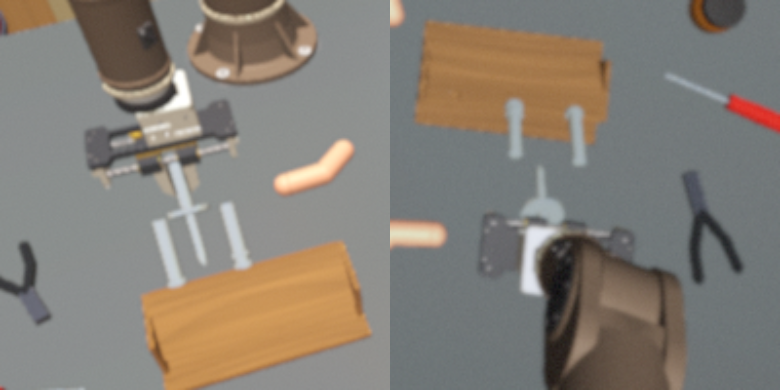

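>>> play_rows([
  [[0, 0, 5, 0], [0, 0, 5, 0], [-4.3, 0, 4.6, 0], [-4.2, 0, 4.8, 0], [-3.8, 0, 5, 0], [-3.7, 0, 5.2, 0]],
])

```text
time: 8.8
tool_pos: [0.3951, -0.2096, 0.0729]
orientation: [3.141, -0.001, -0.092]
wrist_force: [1.4, 0.5, 0.8]
gripper_width: 0.186
grasp_force: 35.0
```

Low forces and a smooth pivot, so I'll continue.

>>> play_rows([
  [[-3.3, 0, 5.4, 0], [-3.1, 0, 5.5, 0], [-2.8, 0, 5.7, 0], [-2.5, 0, 5.8, 0], [0, 0, 0, 0]],
])

```text
time: 9.43
tool_pos: [0.3828, -0.2084, 0.0503]
orientation: [-3.141, 0.001, -0.092]
wrist_force: [0.1, 0.2, 4.3]
gripper_width: 0.189
grasp_force: 35.0
```

>>> play_rows([
  [[-4, 0, 4, 0], [-4, 0, 4, 0], [-3.5, 0, 4, 0], [-3, 0, 4, 0], [0, 0, 0, 0], [0, 0, 0, 0]],
])

```text
time: 10.18
tool_pos: [0.3691, -0.2073, 0.0347]
orientation: [3.142, 0.0, -0.092]
wrist_force: [1.8, -1.0, 3.6]
gripper_width: 0.185
grasp_force: 35.0
```

>>> play_rows([
  [[-1, 0, 2.2, 0], [0, 0, 0, 0], [0, 0, 0, 0]],
])

```text
time: 10.55
tool_pos: [0.3678, -0.2071, 0.0325]
orientation: [3.142, 0.0, -0.092]
wrist_force: [-0.5, -0.3, 5.0]
gripper_width: 0.187
grasp_force: 35.0
```

>>> play_rows([
  [[0, 0, 0, 0], [0, 0, 0, 0], [0, 0, -10, 0], [0, 0, -20, 0], [0, 0, -30, 0], [0, 0, -30, 0], [0, 0, -30, 0], [0, 0, -20, 0], [0, 0, -10, 0], [0, 0, 0, 0], [0, 0, 0, 0]],
], newtons=60)

```text
time: 11.92
tool_pos: [0.3675, -0.2069, 0.1818]
orientation: [-3.141, 0.001, -0.092]
wrist_force: [0.1, -0.0, -0.9]
gripper_width: 0.18
grasp_force: 60.0
```

Run:
```python
from station import arm, imaging
import cv2,numpy as np,pickle
from h import proj
o=[]; s=arm.get_state(); p=s["tool_pos"]; yaw=s["orientation"][2]; print(p,s["orientation"])
g=p-[0,0,.003]; d=np.array([np.cos(yaw),np.sin(yaw),0])
for n in("scene","top"):
    c=imaging.camera(n); pickle.dump(c,open(n+"L.pkl","wb")); im=c["image"][...,::-1].copy()
    e=proj(c,np.array([g+d*.125,g+d*.046,g+d*.125+[0,0,.03],g+d*.125-[0,0,.03]])); print(n,e.round(1))
    q=e[0]; r0,c0=int(q[1])-60,int(q[0])-60
    crop=cv2.resize(im[max(r0,0):r0+120,max(c0,0):c0+120],(480,480) ,interpolation=cv2.INTER_CUBIC)
    for k in e: cv2.circle(crop,tuple(int(v) for v in (k-[c0,r0]+.5)*4),3,(0,0,255),-1)
    o.append(cv2.resize(crop,(400,400)))
cv2.imwrite("pics/level.png",np.hstack(o))
```

```text
[ 0.3674953  -0.2068614   0.18177543] [-3.14115385e+00  1.44735699e-03 -9.18738523e-02]
scene [[127.6 150.8]
 [123.7 130.2]
 [124.  141.8]
 [131.1 159.3]]
top [[332.7 287.6]
 [329.9 318.5]
 [335.  288.9]
 [330.5 286.4]]
```

View pics/level.png

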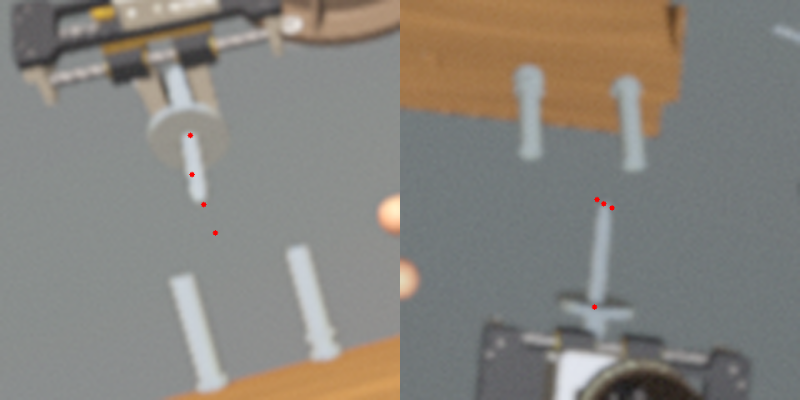

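The pin is level to within about 3°, with the tip at the predicted pixel (top view, crop (605,203)). Next I carry it to the magnifier, going sideways well short of the frame and then forward slowly.

>>> play_rows([
  [[0.5, -10, -1, 0], [0.5, -20, -1, 0], [0.5, -30, -1, 0], [0.5, -30, -1, 0], [0.5, -30, -1, 0], [0.5, -30, -1, 0], [0.5, -30, -1, 0], [0.5, -30, -1, 0], [0.5, -30, -1, 0], [0.5, -30, -1, 0], [0.5, -30, -1, 0], [0.5, -30, -1, 0], [0.5, -30, -1, 0], [0, -20, 0, 0], [0, -10, 0, 0], [0, 0, 0, 0], [0, 0, 0, 0]],
])

```text
time: 14.15
tool_pos: [0.4102, 0.1797, 0.1953]
orientation: [3.141, 0.0, -0.093]
wrist_force: [-0.8, -0.6, -1.5]
gripper_width: 0.179
grasp_force: 60.0
```

```bash
cat > look.py <<'E'
from station import arm, imaging
import cv2,numpy as np,sys
from h import proj
o=[]; s=arm.get_state(); p=s["tool_pos"]; yaw=s["orientation"][2]; print(p,s["orientation"])
g=p-[0,0,.003]; d=np.array([np.cos(yaw),np.sin(yaw),0])
for n,(r0,c0) in(("scene",(20,190)),("top",(180,110))):
    c=imaging.camera(n); im=c["image"][...,::-1]
    crop=cv2.resize(im[r0:r0+160,c0:c0+160],(400,400),interpolation=cv2.INTER_CUBIC)
    e=proj(c,np.array([g+d*.125,g+d*.046,[.619,.168,.3],[.619,.168,g[2]]]))
    for k,col in zip(e,[(0,0,255)]*2+[(0,255,0),(255,0,0)]): cv2.circle(crop,tuple(int(v) for v in (k-[c0,r0]+.5)*2.5),3,col,-1)
    o.append(crop)
cv2.imwrite(sys.argv[1],np.hstack(o))
E
python3 look.py pics/near.png
```

```text
[0.41017968 0.17973206 0.19534128] [ 3.14082898e+00  3.63217809e-04 -9.28192444e-02]
```

View pics/near.png

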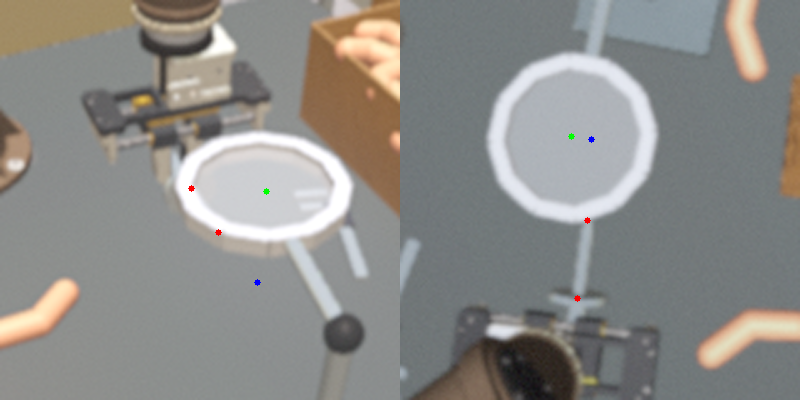

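>>> play_rows([
  [[4, 0, 0, 0], [7, -1, 0, 0], [8, -1, 0, 0], [8, -1, 0, 0], [8, -1, 0, 0], [8, -1, 0, 0], [8, -1, 0, 0], [8, 0, 0, 0], [6, 0, 0, 0], [4, 0, 0, 0], [0, 0, 0, 0], [0, 0, 0, 0], [0, 0, 0, 0], [0, 0, 0, 0], [0, 0, 0, 0], [0, 0, 0, 0]],
])

```text
time: 16.25
tool_pos: [0.4796, 0.1803, 0.1955]
orientation: [3.142, 0.0, -0.092]
wrist_force: [-0.5, -0.1, -1.7]
gripper_width: 0.181
grasp_force: 60.0
```

```bash
python3 look.py pics/final.png
```

```text
[0.47958641 0.18026084 0.19550625] [ 3.14154023e+00  3.49169895e-07 -9.19720811e-02]
```

View pics/final.png

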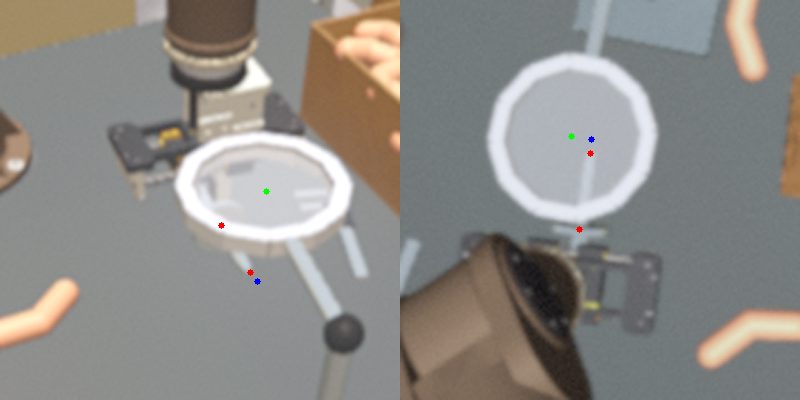

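>>> play_rows([
  [[3, 0, 0, 0], [3, 0, 0, 0], [0, 0, 0, 0], [0, 0, 0, 0], [0, 0, 0, 0], [0, 0, 0, 0], [0, 0, 0, 0], [0, 0, 0, 0]],
])

```text
time: 17.35
tool_pos: [0.4856, 0.1797, 0.1955]
orientation: [-3.142, -0.0, -0.092]
wrist_force: [1.1, 0.7, -1.5]
gripper_width: 0.175
grasp_force: 60.0
```

```bash
python3 -c "
from station import arm
print(arm.get_state()['wrist_force']); print(arm.sign_off())"
```

```text
[ 1.14387978  0.65934926 -1.48370795]
the job is handed in; nothing more can be done
None
```

I handed the job in at about 17 s: the arm is holding the flanged pin level to within about 3°, with its tip about 1 cm from the lens axis and 10–11 cm below the lens by my measurements; no contact with the magnifier showed in the images or wrist forces, the other two pins still looked seated when last in view, and no verdict came back.

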